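Close a dowelled frame joint in the lever press and hold it for pinning

ROBOT

A 7-joint arm with a two-finger parallel gripper is mounted at the origin on a cart in front of the work surface, level with it; the furniture and walls round the work are solid. World frame = base frame: x ahead of the robot, y to its left, z up, the work surface at z = 0. Lengths are in m, angles in rad, forces in N, time in s.
With the tool pointing down it reaches from about 0.375 to 0.925 m from the base axis. Payload 3.1 kg.
Tool frame: the origin (TCP) lies at the very end of the fingers, on their centre line; the grasp point (between the pads) lies ctrl.hold_point_z behind it (ctrl.hold_point_z is the distance from the TCP to the grasp point, in m); z points along the fingers, y is the line along which they close (so a half turn about z gives the same grasp; the last joint's range is limited). The gripper opens to 85 mm and grips with 20 to 120 N. Pads are 22 mm wide; open, the fingers measure 114 mm over their backs; the gripper's body (76 mm by 85 mm) begins 54 mm behind the grasp point. The pads swing forward as they close: fully open they stand 13 mm farther back than shut.
Start: joints at [1.127, 0.383, 0.044, 1.598, -0.018, 1.161, -0.05], TCP at [0.22, -0.612, 0.2] pointing down, gripper open.
Joint ranges: [-2.61, 2.61], [-0.41, 2.15], [-1.48, 1.57], [0, 2.5], [-1.57, 4.71], [0.05, 1.97], [-2.85, 2.85]. Speed limits (rad/s): [2.79, 2.79, 3.14, 3.14, 3.14, 3.14, 3.14].

INTERFACE

Orientations are given as a 3x3 rotation matrix whose columns are the frame's x, y, z axes.
In Python, from plant import ctrl, camera gives the robot as it stands.
- The arm moves only by the tool carry_out, never from a script. Its argument "plan" is a list of rows, each an object with "translation": the shift along the tool's x, y, z each as a share of 0.2 m, from -1 to 1, a list of three; "roll": the turn about the tool's z as a share of pi rad, from -1 to 1; "hand": the closure, from -1 (fully open) to 1 (shut). In form: [{"translation": [x, y, z], "roll": roll, "hand": hand}, ...]. A call has 1 to 12 rows; each row shifts and turns the commanded pose from where the row before left it, along the tool's axes as they then stand; what a row does not reach is not made up. A row lasts 1/10 s, in which the tool goes at most 50 mm and 8.59 degrees, less where a joint would pass 70% of its speed; a pose out of reach is approached as far as the arm can. A call with a number of a shift or a turn outside -1 to 1 is refused whole. A call with a gripper value outside its range is refused whole. The fingers move at their own pace and stop on an object; the grip force is fixed at half the most. Time passes only in rows, so rows that do not move let the fingers close. It gives the time, the measured TCP pose, the force, the opening and the grip force at its end, in the units of the state.
- ctrl.get_state(): the state, without advancing time (a new reading comes with each control period).
- camera(name): name is "scene" or "top" or "wrist"; returns a dict with "image" (480x640x3 uint8, red, green, blue), "fovy" (degrees; the focal length in pixels is half the picture's height over the tangent of half this angle, whatever the lens; pixels are square), "cx", "cy" (the principal point, pixels), "position" and "attitude" of the camera in the world; the wrist camera has in their place "T_tool_cam" (4x4, takes a point from camera to tool coordinates, whose origin is the TCP and whose axes are the flange's). Camera axes: x right, y up, looking along -z (the intrinsics and any distortion apply to the point x, -y, -z); pixel columns grow to the right and rows downward; lengths in m; the calibration is good to about 2 mm. A picture is of the moment at which its call begins: read the wrist's pose just before it. There is no depth.
- ctrl.close_job(): hands the job in; it is judged then, once.
The state is a dict: "time": time; "joints": joint angles; "qvel": joint speeds; "joint_efforts": joint torques, N m; "eef_pos": TCP position; "ee_rot": TCP orientation; "wrist_force": force on the tool from outside, world axes, zero at the start; "wrist_torque": the same for the moment, N m; "gripper_width": finger opening in m; "grasp_force": force on a finger pad.
Only numpy, scipy, OpenCV 4.12 (cv2) and the standard library are available. Lean on these libraries where they do the work, as an engineer would, in place of code of your own. Each camera call takes 0.05 s, during which the arm holds its last target. There are 200 camera calls.

TASK

The dowelled frame joint in the lever press still stands a few millimetres open. Lift the thicker of the two pressing blocks up and off its hook and stand it upright on the press's base between the sprung nose of the ram and the end of the rail, let go of it, then press the lever down until the joint is fully closed and the sprung nose is pushed in about half of its 14 mm way. Finish while still holding the lever down there, so that I can pin the joint; the thinner block stays on its hook and nothing else on the bench is moved.

Things in the scene. Friction and masses are not known exactly. Their poses are not given: they have to be found in the camera images.
- press: Lever press fixed to the bench, turned up to 0.2 rad. Origin on the bench under its track; its +y (about the robot's right) is the way the ram pushes, z up. Plywood base 112 mm (x) by 370 mm (y -207 to +163), top 18 mm up, bare between head and guides. Grey cast head at y -176 to -84, 104 mm high. Rail guide strips at y -3 to 71, |x| 32 to 45, 14 mm high over the base.
- joint_face (a point): Centre of the joint face of the fixed stile, 12 mm above the press's base, at x = 0, y = 90.5 mm in the press's frame. The stile (150 mm along x, 40 along y, 24 thick) is held before a back stop 44 mm high over the base.
- rail: Loose light wooden rail, 60 mm wide (x), 110 mm long (y), 24 mm thick, lying on the press's base; origin at the centre of its underside, y as the press's y. Two dowels on its +y end sit part-way in the stile. The joint is 6 to 9 mm open at first, fully closed when the rail's origin is 55 mm from the joint face (press y = 35.5 mm). Its -y end is pushed. About 0.2 kg; slides easily.
- thick_block: Thicker dark wooden pressing block, 120 mm tall, about 0.16 kg: foot 30 mm thick (x), 60 wide (y), 36 high; above it a hand plate 18 mm thick, 50 wide (y), ending in a round eye (50 mm outer, 28 inner, axis along x, 95 mm up). Origin at the centre of its underside, z up. Hangs upright on the left or right hook, underside 35 mm above the bench. In the press its x lies along the press's y.
- thin_block: The other pressing block: same outline and axes, but foot and hand plate are only 16 mm thick, too thin for the ram's 30 mm stroke. It hangs on the other hook and stays there.
- rack: Wooden rack fixed behind the press, turned up to 0.15 rad: base 90 mm (x) by 270 mm (y); upright board at its far side, 156 mm high (x 21 to 39 mm). Origin on the bench under the base's centre; its -x faces the robot. Two 8 mm steel hooks, 140 mm above the bench at y = 66 and -66 mm, run from the board to -x. Blocks hang at x = -8 to -16 mm.
- hook_left (a point): Upturned tip of the hook at the rack's y = +66 mm, at rack x = -44 mm; the tip's top is 13 mm above the bar's centre line. The other hook is alike. To take a block off: lift it 12 to 18 mm (the eye allows about 20 before its lower edge meets the bar), then draw it at least 60 mm along the rack's -x.
- lever (a joint): Angle of the hand lever (rad): 0 at rest, where a return spring holds it up, leaning to the press's -y (the robot's left) at 52 degrees above level; grows as it is pressed down, end stop 1.2. A pinion drives the ram forward 25 mm per rad. About 3 N at the ball at rest, 5 N at 0.8 rad, and 3 N more with the nose half in.
- lever_ball (a point): Centre of the black ball (32 mm diameter) at the end of the lever, 190 mm from its pivot; the lever is a 12 mm round steel bar (16 mm sleeve near the ball). About 220 mm above the bench at rest, 50 to 130 mm when the job is done.
- lever_pivot (a point): Point on the lever's axis, in the plane in which the lever swings: 49 mm to +x (the robot's side) and 130 mm to -y of the press's origin, 70 mm above the bench. The axis runs along the press's x.
- nose (a joint): How far the sprung nose is pushed back into the ram (m): 0 free, 0.014 fully in; 3 N per mm.
- nose_face (a point): Centre of the flat front face of the ram's sprung nose, a steel disc of 28 mm diameter that faces the press's +y, 35 mm above the bench. At rest at y = -64 mm in the press's frame: the gap to the rail's end is about 36 to 39 mm.
- cork_block: Cork sanding block 40 x 64 x 27 mm on the bench; a bystander.
- shoulder_plane: Small brass plane 24 x 125 x 66 mm on the bench; a bystander.
Things that resemble listed ones, but are neither listed nor needed, are in the scene too. What is shaped like the thick_block but orange or pink is not meant.

How it is judged:
On the way, in this order (a step that is already met when the one before it is completed fails the run):
1. the thicker block has been lifted off its hook and carried clear of the rack (distance of thick_block from where it was at the start of the episode above 0.09 m and height (world z) of thick_block above 0.03 m and contact force between thick_block and rack below 0.1 N), for 0.1 s.
2. the thicker block stands upright and let go on the press's base between the nose and the rail, the lever still up (x of thick_block in the frame of press between -0.014 and 0.014 m and y of thick_block in the frame of press between -0.06 and -0.025 m and z of thick_block in the frame of press below 0.022 m and angle between thick_block's own z axis and vertical below 0.1 rad and contact force between the fingers and thick_block below 0.1 N and value of joint lever below 0.2 rad), for 0.2 s.
At the end, for the whole second after the job is handed in: Fingers hold the lever down (past 0.5 rad); nose pushed in 4 to 10 mm; joint closed within 1.5 mm, rail flat; thicker block upright (0.12 rad), within 14 mm of the ram axis, pressing the rail with over 8 N, untouched by the robot; thinner block still on its hook (value of joint nose between 0.004 and 0.01 m and y of rail in the frame of press above 0.034 m and z of rail in the frame of press below 0.021 m and contact force between thick_block and rail above 8 N and angle between thick_block's own z axis and vertical below 0.12 rad and x of thick_block in the frame of press between -0.014 and 0.014 m and contact force between each of the arm, the fingers and thick_block below 0.1 N and value of joint lever above 0.5 rad and contact force between the fingers and anything else above 2 N and height (world z) of thin_block above 0.03 m and contact force between thin_block and rack above 0.3 N); the arm keeps its last pose, push and grip.
It fails at once if the thinner block is knocked or taken from its hook (distance of thin_block from where it was at the start of the episode above 0.04 m).
It fails at once if the cork block or the plane is moved (distance of any of cork_block, shoulder_plane from where it was at the start of the episode above 0.03 m).
It also fails if it takes over 64 s, if anything falls off the work surface, if the arm or the gripper's body presses on something with over 40 N, if the wrist force passes 120 N, or if a joint passes its speed limit or range.

## Working session

There is one attempt and no reset: what is moved stays moved. The work goes in short steps, Python scripts to look and compute and a tool call to move; the robot and the scene stay as the last step left them, time stands still between calls to the robot, and variables do not carry over. Pictures are saved under pics/ and viewed, at most 10 in all, crops included, and the job is handed in when it is done.

Besides the shell and the picture viewer there is one more tool, called after "Request:" in YAML: its name, and indented under it one key for each argument. carry_out: Moves the arm, as the interface text tells. Its arguments: {"type":"object","properties":{"plan":{"type":"array"}},"required":["plan"]}

```bash
mkdir -p pics; ls; cat > h.py <<'E'
import numpy as np, cv2
from plant import ctrl, camera
def snap(n,f):
    s=ctrl.get_state(); c=camera(n); cv2.imwrite(f'pics/{f}.png',c['image'][:,:,::-1])
    if 'T_tool_cam' in c:
        T=np.eye(4);T[:3,:3]=s['ee_rot'];T[:3,3]=s['eef_pos'];T=T@np.array(c['T_tool_cam'])
        c['R'],c['p']=T[:3,:3],T[:3,3]
    else: c['R'],c['p']=np.array(c['attitude']),np.array(c['position'])
    np.savez(f'pics/{f}.npz',R=c['R'],p=c['p'],fovy=c['fovy'],cx=c['cx'],cy=c['cy'])
    return c
def load(f): return dict(np.load(f'pics/{f}.npz'))
def ray(c,u,v):
    f=240/np.tan(np.radians(c['fovy'])/2)
    d=c['R']@np.array([(u-c['cx'])/f,-(v-c['cy'])/f,-1]); return c['p'],d/np.linalg.norm(d)
def proj(c,P):
    f=240/np.tan(np.radians(c['fovy'])/2)
    q=c['R'].T@(np.array(P)-c['p']); return c['cx']+f*q[0]/-q[2],c['cy']-f*q[1]/-q[2]
def atz(c,u,v,z):
    p,d=ray(c,u,v); return p+d*(z-p[2])/d[2]
def tri(*a):  # (c,u,v)...
    A=np.zeros((3,3));b=np.zeros(3)
    for c,u,v in a:
        p,d=ray(c,u,v);M=np.eye(3)-np.outer(d,d);A+=M;b+=M@p
    X=np.linalg.solve(A,b); return X,[np.round(np.subtract(proj(c,X),(u,v)),1) for c,u,v in a]
E
python3 - <<'E'
from h import *
np.set_printoptions(precision=4,suppress=True)
for n in('scene','top','wrist'):
    c=snap(n,n+'0'); print(n,c['p'],c['R'].tolist(),c['fovy'],c['cx'],c['cy'],[k for k in c])
print(ctrl.get_state(), ctrl.hold_point_z)
E
```

```text
pics
scene [-0.6947  1.0407  0.8463] [[-0.6285967337563741, 0.29530645461941063, -0.7194860972742503], [-0.7775219090900193, -0.2600865948345423, 0.572550996918514], [-0.018050684082038557, 0.9193198904883363, 0.39309682236910004]] 43.772142475361186 306.35663336488614 228.5272966678696 ['image', 'fovy', 'cx', 'cy', 'position', 'attitude', 'R', 'p']
top [0.346  0.0404 1.7284] [[-0.0173993744409569, 0.9879650518665118, -0.15369553688856402], [-0.9998477747478787, -0.01699275044448302, 0.0039590104883696076], [0.0012996540997039319, 0.15374102485261404, 0.9881103218651696]] 43.45218130705169 330.40151850156445 247.0878643858953 ['image', 'fovy', 'cx', 'cy', 'position', 'attitude', 'R', 'p']
wrist [ 0.2843 -0.5887  0.372 ] [[0.33879721519311085, 0.9060940926093389, 0.2533968080222204], [-0.9408586779762622, 0.3266162968880273, 0.09003745156272568], [-0.0011811241048786875, -0.26891502365172737, 0.9631631819168746]] 66.46627369765437 322.91864139457635 234.2186607225503 ['image', 'fovy', 'cx', 'cy', 'T_tool_cam', 'R', 'p']
{'time': 0.15, 'joints': array([ 1.1272,  0.3837,  0.0439,  1.5992, -0.0179,  1.1612, -0.0499]), 'qvel': array([-0.001 , -0.002 , -0.0004, -0.0048, -0.0003,  0.0017, -0.0022]), 'joint_efforts': array([  0.0017, -43.4054,   1.0267, -24.9977,   0.0108,   0.0073,
        -0.    ]), 'eef_pos': array([ 0.22  , -0.6108,  0.1985]), 'ee_rot': array([[ 0.9408,  0.339 , -0.0008],
       [ 0.339 , -0.9408,  0.0019],
       [-0.0001, -0.0021, -1.    ]]), 'wrist_force': array([-0.3083,  0.2434,  0.1886]), 'wrist_torque': array([-0.0022, -0.0294, -0.0224]), 'grasp_force': 0.0, 'gripper_width': 0.08554241824196344} 0.0187
```

View pics/top0.png

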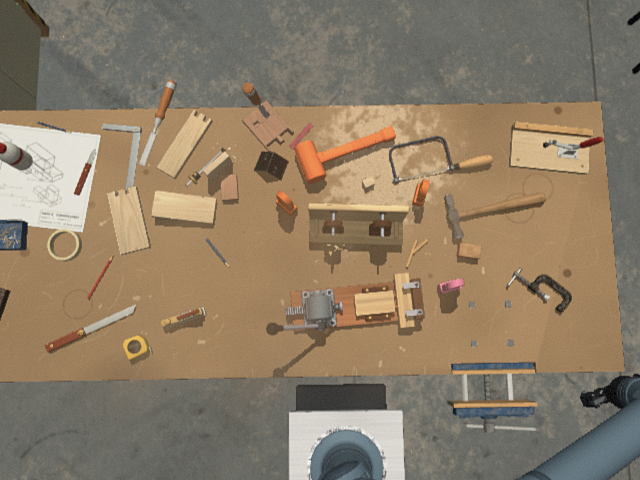

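View pics/scene0.png

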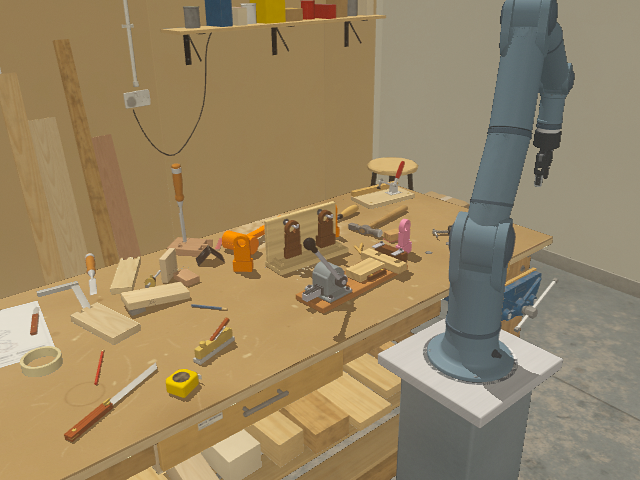

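```bash
python3 - <<'E'
import cv2,numpy as np
a=cv2.imread('pics/top0.png')[190:340,260:440];b=cv2.imread('pics/scene0.png')[190:310,255:415]
A=cv2.resize(a,(720,600),interpolation=2)
B=cv2.resize(b,(800,600),interpolation=2)
cv2.imwrite('pics/c1.png',A);cv2.imwrite('pics/c2.png',B)
E
```

```text
(no output)
```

View pics/c1.png

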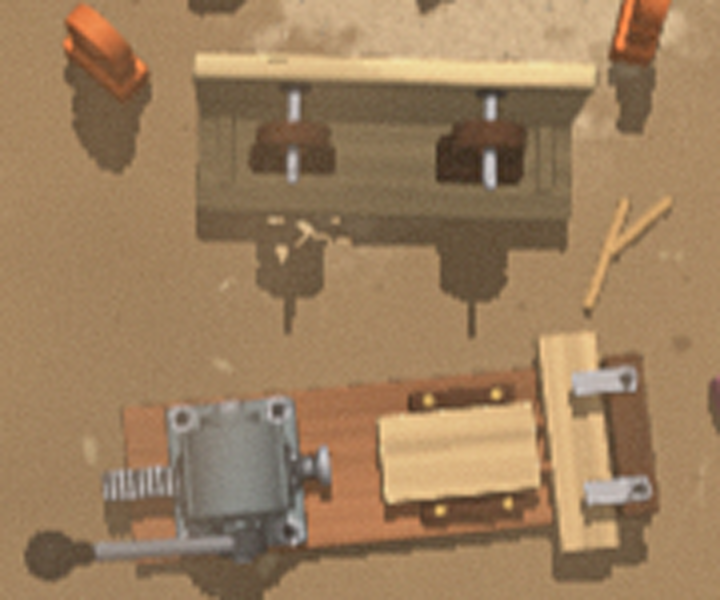

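View pics/c2.png

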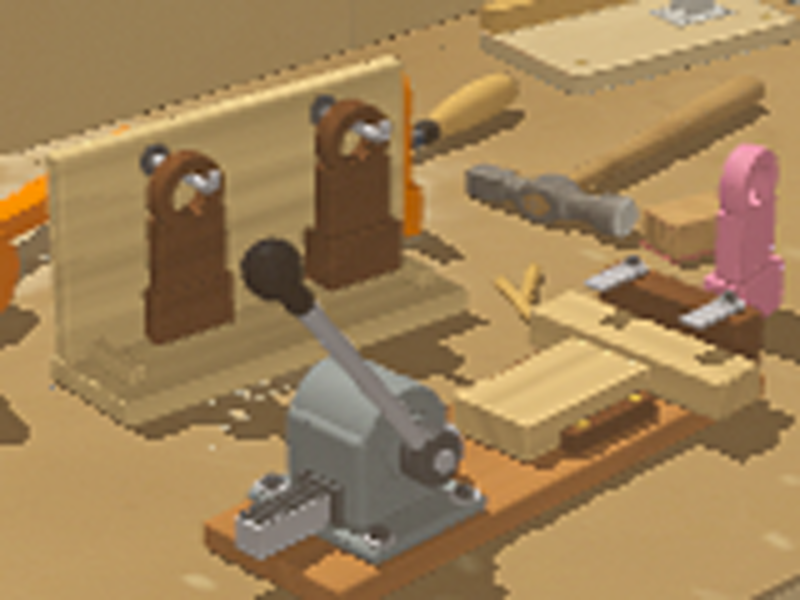

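```bash
python3 - <<'E'
from h import *
np.set_printoptions(precision=4,suppress=True)
t=load('top0'); P=lambda u,v,z: atz(t,260+u/4,190+v/4,z)
st=[P(*q,.042) for q in[(540,338),(595,333),(618,547),(562,552)]]
print('stile',*st, np.mean(st,0))
rl=[P(*q,.042) for q in[(379,417),(535,404),(540,490),(388,503)]];print('rail',*rl,np.mean(rl,0))
print('base',P(125,405,.018),P(540,372,.018))
print('board top',P(195,55,.156),P(600,65,.156),P(195,77,.156),P(595,87,.156))
print('hook tips',P(293,180,.15),P(490,186,.15), 'bars',P(293,95,.14),P(490,97,.14))
print('nose',P(322,470,.035),'ball',P(50,555,.22))
s=load('scene0'); S=lambda u,v:(s,255+u/5,190+v/5); T=lambda u,v:(t,260+u/4,190+v/4)
print('ball',tri(T(50,555),S(273,268)))
print('hookL',tri(T(293,180),S(208,180)),'hookR',tri(T(490,186),S(380,130)))
for x in[(229,187),(470,250)]: print('cork?',atz(t,*x,.027))
print('plane',atz(t,184,317,.05))
E
```

```text
stile [ 0.5271 -0.1468  0.042 ] [ 0.53   -0.1856  0.042 ] [ 0.3805 -0.196   0.042 ] [ 0.3777 -0.157   0.042 ] [ 0.4538 -0.1713  0.042 ]
rail [ 0.4735 -0.0322  0.042 ] [ 0.4808 -0.1417  0.042 ] [ 0.4208 -0.1432  0.042 ] [ 0.4136 -0.0371  0.042 ] [ 0.4472 -0.0885  0.042 ]
base [0.487 0.147 0.018] [ 0.5054 -0.1486  0.018 ]
board top [0.7087 0.0899 0.156 ] [ 0.6973 -0.1804  0.156 ] [0.6937 0.0901 0.156 ] [ 0.6824 -0.1765  0.156 ]
hook tips [0.6239 0.0259 0.15  ] [ 0.6176 -0.105   0.15  ] bars [0.6838 0.0248 0.14  ] [ 0.6801 -0.1078  0.14  ]
nose [0.4377 0.0083 0.035 ] ball [0.378  0.1816 0.22  ]
ball (array([0.377 , 0.1805, 0.2174]), [array([0.5, 0.4]), array([-0.7, -0.1])])
hookL (array([0.6256, 0.0265, 0.1435]), [array([-0.2, -0.2]), array([0.3, 0. ])]) hookR (array([ 0.6191, -0.1053,  0.1428]), [array([-0.1, -0.1]), array([0.1, 0. ])])
cork? [0.7922 0.3248 0.027 ]
cork? [ 0.5954 -0.3651  0.027 ]
plane [0.4181 0.4424 0.05  ]
```

Request:
carry_out:
  plan:
    - {"translation": [0.1,-0.07,-0.15],"roll": 0,"hand": -1}
    - {"translation": [0.18,-0.12,-0.1],"roll": 0,"hand": -1}
    - {"translation": [0.2,-0.14,-0.05],"roll": 0,"hand": -1}
    - {"translation": [0.2,-0.14,-0.05],"roll": 0,"hand": -1}
    - {"translation": [0.2,-0.14,-0.05],"roll": 0,"hand": -1}
    - {"translation": [0.2,-0.14,-0.05],"roll": 0,"hand": -1}
    - {"translation": [0.2,-0.14,-0.05],"roll": 0,"hand": -1}
    - {"translation": [0.2,-0.14,-0.05],"roll": 0,"hand": -1}
    - {"translation": [0.2,-0.14,-0.05],"roll": 0,"hand": -1}
    - {"translation": [0.2,-0.14,-0.05],"roll": 0,"hand": -1}
    - {"translation": [0.2,-0.14,0],"roll": 0,"hand": -1}
    - {"translation": [0.2,-0.14,0],"roll": 0,"hand": -1}

```text
time: 1.35
eef_pos: [0.5424, -0.1561, 0.33]
ee_rot: [[0.941, 0.339, 0.001], [0.339, -0.941, -0.001], [0.001, 0.001, -1.0]]
wrist_force: [0.5, -1.4, 0.1]
gripper_width: 0.0857
grasp_force: 0.0
```

Request:
carry_out:
  plan:
    - {"translation": [0.1,-0.08,0],"roll": 0.0415,"hand": -1}
    - {"translation": [0,0,0],"roll": 0.0415,"hand": -1}
    - {"translation": [0,0,0],"roll": 0.0415,"hand": -1}
    - {"translation": [0,0,0],"roll": 0,"hand": -1}
    - {"translation": [0,0,0],"roll": 0,"hand": -1}

```text
time: 1.85
eef_pos: [0.5546, -0.1361, 0.3292]
ee_rot: [[0.999, -0.043, -0.001], [-0.043, -0.999, 0.0], [-0.001, -0.0, -1.0]]
wrist_force: [0.5, -0.2, 0.2]
gripper_width: 0.0851
grasp_force: 0.0
```

```bash
python3 - <<'E'
from h import *
s=ctrl.get_state();print(s['time'],s['eef_pos'],s['ee_rot'],s['joints'],s['wrist_force'])
snap('wrist','w1')
E
```

```text
1.85 [ 0.55462217 -0.13609866  0.32921533] [[ 9.99077046e-01 -4.29483125e-02 -7.05490944e-04]
 [-4.29482345e-02 -9.99077291e-01  1.25407855e-04]
 [-7.10226037e-04 -9.49925192e-05 -9.99999743e-01]] [ 0.45551044  0.1682616  -0.32582419  1.60894992  0.05465576  1.37408389
 -1.49051364] [ 0.47214771 -0.17476639  0.16485789]
```

View pics/w1.png

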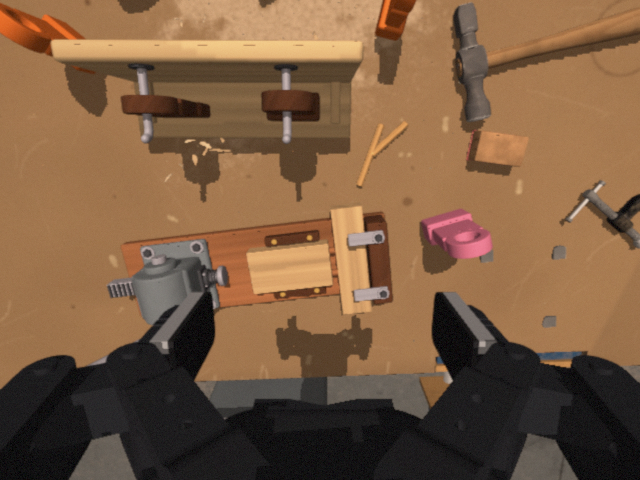

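```bash
python3 - <<'E'
import cv2
a=cv2.imread('pics/w1.png')[30:180,110:380]
cv2.imwrite('pics/c3.png',cv2.resize(a,(800,444),interpolation=2))
E
```

```text
(no output)
```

View pics/c3.png

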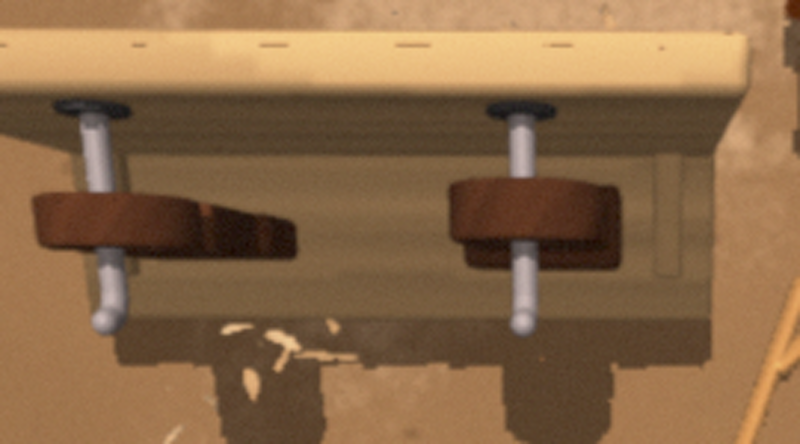

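```bash
python3 - <<'E'
from h import *
np.set_printoptions(precision=4,suppress=True)
w=load('w1');t=load('top0');K=.3375
W=lambda x,y:(w,110+x*K,30+y*K); T=lambda u,v:(t,260+u/4,190+v/4)
print('cam',w['p'])
print('hookR tip',tri(W(522,322),T(490,184)),'hookL',tri(W(105,322),T(293,178)))
print('eye top back/front',atz(*W(527,180),.155),atz(*W(527,238),.155),'sides',atz(*W(450,210),.14),atz(*W(605,210),.14))
print('eye topmid tri',tri(W(527,209),T(489,134)))
print('foot fr corners z.071',atz(*W(466,265),.06),atz(*W(620,268),.06))
print('board',atz(*W(748,95),.156),atz(*W(0,90),.156))
A=lambda l,z:[atz(w,*q,z) for q in l]
st=A([(332,208),(360,206),(371,312),(344,314)],.042);rl=A([(248,250),(328,242),(333,288),(252,294)],.042)
print('stile',np.array(st),np.mean(st,0));print('rail',np.array(rl),np.mean(rl,0))
print('nose',atz(w,226,277,.037), 'tri stile TL',tri((w,332,208),T(540,338)),'rail BL',tri((w,252,294),T(388,503)))
E
```

```text
cam [ 0.6229 -0.1398  0.5029]
hookR tip (array([ 0.6186, -0.1053,  0.1503]), [array([-0.4, -0.4]), array([0.1, 0.1])]) hookL (array([0.6246, 0.0256, 0.1501]), [array([-0.4, -0.7]), array([0.1, 0.3])])
eye top back/front [ 0.6594 -0.1105  0.155 ] [ 0.6429 -0.1094  0.155 ] sides [ 0.6532 -0.0844  0.14  ] [ 0.6511 -0.1332  0.14  ]
eye topmid tri (array([ 0.6541, -0.1075,  0.1365]), [array([-1. , -1.5]), array([0.3, 0.5])])
foot fr corners z.071 [ 0.6395 -0.0766  0.06  ] [ 0.6358 -0.1365  0.06  ]
board [ 0.6798 -0.177   0.156 ] [0.6905 0.0419 0.156 ]
stile [[ 0.5285 -0.1478  0.042 ]
 [ 0.5296 -0.1837  0.042 ]
 [ 0.3792 -0.1966  0.042 ]
 [ 0.3778 -0.159   0.042 ]] [ 0.4538 -0.1718  0.042 ]
rail [[ 0.4769 -0.0348  0.042 ]
 [ 0.4833 -0.1409  0.042 ]
 [ 0.4176 -0.1451  0.042 ]
 [ 0.4135 -0.034   0.042 ]] [ 0.4478 -0.0887  0.042 ]
nose [0.438  0.0001 0.037 ] tri stile TL (array([ 0.5276, -0.1476,  0.037 ]), [array([-0.2, -0.1]), array([0.1, 0. ])]) rail BL (array([ 0.4141, -0.0358,  0.0447]), [array([0.9, 0.4]), array([-0.4, -0.2])])
```

Request:
carry_out:
  plan:
    - {"translation": [0.119,-0.04,0.12],"roll": 0,"hand": -1}
    - {"translation": [0.119,-0.04,0.16],"roll": 0,"hand": -1}
    - {"translation": [0.119,-0.04,0.16],"roll": 0,"hand": -1}
    - {"translation": [0.119,-0.04,0.16],"roll": 0,"hand": -1}
    - {"translation": [0,0,0],"roll": 0,"hand": -1}
    - {"translation": [0,0,0],"roll": 0,"hand": -1}

```text
time: 2.5
eef_pos: [0.6507, -0.1083, 0.2083]
ee_rot: [[0.999, -0.044, -0.003], [-0.044, -0.999, 0.001], [-0.003, -0.001, -1.0]]
wrist_force: [0.1, 0.2, 0.4]
gripper_width: 0.0856
grasp_force: 0.0
```

```bash
python3 - <<'E'
from h import *
s=ctrl.get_state();print(s['time'],s['eef_pos'],s['ee_rot'],s['joints'])
snap('wrist','w2')
E
```

```text
2.5 [ 0.65065752 -0.10834193  0.20826947] [[ 9.99020644e-01 -4.41396929e-02 -3.07238149e-03]
 [-4.41378454e-02 -9.99025228e-01  6.66603360e-04]
 [-3.09881028e-03 -5.30342219e-04 -9.99995058e-01]] [ 0.35700335  0.42004191 -0.33432919  1.54459134  0.14327407  1.2043528
 -1.61714358]
```

View pics/w2.png

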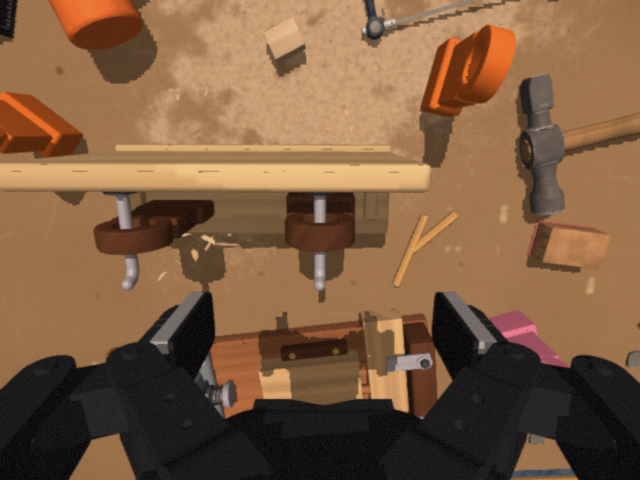

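Request:
carry_out:
  plan:
    - {"translation": [0,0,0.15],"roll": 0,"hand": -1}
    - {"translation": [0,0,0.15],"roll": 0,"hand": -1}
    - {"translation": [0,0,0.15],"roll": 0,"hand": -1}
    - {"translation": [0,0,0.08],"roll": 0,"hand": -1}
    - {"translation": [0,0,0],"roll": 0,"hand": -1}
    - {"translation": [0,0,0],"roll": 0,"hand": -1}

```text
time: 3.15
eef_pos: [0.6526, -0.1089, 0.1057]
ee_rot: [[0.999, -0.046, 0.003], [-0.046, -0.999, -0.001], [0.003, 0.001, -1.0]]
wrist_force: [0.7, -0.2, -0.1]
gripper_width: 0.0855
grasp_force: 0.0
```

Request:
carry_out:
  plan:
    - {"translation": [0,0,0],"roll": 0,"hand": 0.4}
    - {"translation": [0,0,0],"roll": 0,"hand": 1}
    - {"translation": [0,0,0],"roll": 0,"hand": 1}
    - {"translation": [0,0,0],"roll": 0,"hand": 1}
    - {"translation": [0,0,0],"roll": 0,"hand": 1}
    - {"translation": [0,0,0],"roll": 0,"hand": 1}
    - {"translation": [0,0,0],"roll": 0,"hand": 1}
    - {"translation": [0,0,0],"roll": 0,"hand": 1}

```text
time: 3.95
eef_pos: [0.6532, -0.1082, 0.1058]
ee_rot: [[0.999, -0.045, 0.004], [-0.045, -0.999, -0.0], [0.004, 0.0, -1.0]]
wrist_force: [-1.1, 0.3, 5.3]
gripper_width: 0.0415
grasp_force: 58.0
```

Request:
carry_out:
  plan:
    - {"translation": [0,0,0],"roll": 0,"hand": -1}
    - {"translation": [0,0,0],"roll": 0,"hand": -1}
    - {"translation": [0,0,0],"roll": 0,"hand": -1}
    - {"translation": [0,0,0],"roll": 0,"hand": -1}
    - {"translation": [0,0,0.04],"roll": 0,"hand": -1}
    - {"translation": [0,0,0.035],"roll": 0,"hand": -1}
    - {"translation": [0,0,0],"roll": 0,"hand": -1}
    - {"translation": [0,0,0],"roll": 0,"hand": -1}

```text
time: 4.75
eef_pos: [0.6509, -0.1082, 0.0877]
ee_rot: [[0.999, -0.045, -0.001], [-0.045, -0.999, 0.0], [-0.001, -0.0, -1.0]]
wrist_force: [0.2, 0.6, 0.7]
gripper_width: 0.0854
grasp_force: 0.0
```

Request:
carry_out:
  plan:
    - {"translation": [0,0,0],"roll": 0,"hand": 0.4}
    - {"translation": [0,0,0],"roll": 0,"hand": 1}
    - {"translation": [0,0,0],"roll": 0,"hand": 1}
    - {"translation": [0,0,0],"roll": 0,"hand": 1}
    - {"translation": [0,0,0],"roll": 0,"hand": 1}
    - {"translation": [0,0,0],"roll": 0,"hand": 1}
    - {"translation": [0,0,0],"roll": 0,"hand": 1}
    - {"translation": [0,0,0],"roll": 0,"hand": 1}

```text
time: 5.55
eef_pos: [0.6522, -0.1085, 0.0896]
ee_rot: [[0.999, -0.045, 0.002], [-0.045, -0.999, -0.0], [0.002, 0.0, -1.0]]
wrist_force: [-0.6, -0.0, 4.9]
gripper_width: 0.0482
grasp_force: 61.8
```

```bash
python3 - <<'E'
from h import *
s=ctrl.get_state();print(s['time'],s['eef_pos'],s['joints'])
snap('scene','s3');import cv2
cv2.imwrite('pics/s3c.png',cv2.resize(cv2.imread('pics/s3.png')[180:300,240:400],(800,600),interpolation=2))
E
```

```text
5.55 [ 0.65222122 -0.10852791  0.08958127] [ 0.34206829  0.5333142  -0.31543064  1.64296229  0.18968188  0.99386042
 -1.65218189]
```

Request:
carry_out:
  plan:
    - {"translation": [0,0,-0.025],"roll": 0,"hand": 1}
    - {"translation": [0,0,-0.025],"roll": 0,"hand": 1}
    - {"translation": [0,0,-0.025],"roll": 0,"hand": 1}
    - {"translation": [0,0,0],"roll": 0,"hand": 1}
    - {"translation": [0,0,0],"roll": 0,"hand": 1}
    - {"translation": [0,0,0],"roll": 0,"hand": 1}

```text
time: 6.2
eef_pos: [0.6511, -0.1082, 0.1032]
ee_rot: [[0.999, -0.045, -0.001], [-0.045, -0.999, 0.0], [-0.001, -0.0, -1.0]]
wrist_force: [-0.3, -0.1, -1.2]
gripper_width: 0.0482
grasp_force: 62.1
```

```bash
python3 - <<'E'
from h import *
snap('scene','s4');import cv2
cv2.imwrite('pics/s4c.png',np.hstack([cv2.resize(cv2.imread(f'pics/{n}.png')[190:290,270:350],(400,500),interpolation=2) for n in('s3','s4')]))
E
```

```text
(no output)
```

View pics/s4c.png

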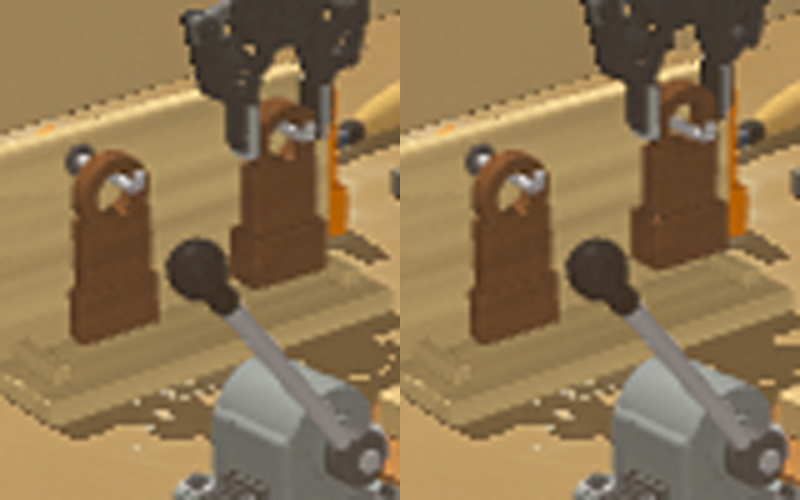

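Request:
carry_out:
  plan:
    - {"translation": [-0.06,0,0],"roll": 0,"hand": 1}
    - {"translation": [-0.1,0,0],"roll": 0,"hand": 1}
    - {"translation": [-0.1,0,0],"roll": 0,"hand": 1}
    - {"translation": [-0.1,0,0],"roll": 0,"hand": 1}
    - {"translation": [-0.1,0,-0.05],"roll": 0,"hand": 1}
    - {"translation": [0,0,-0.15],"roll": 0,"hand": 1}
    - {"translation": [0,0,-0.15],"roll": 0,"hand": 1}
    - {"translation": [0,0,-0.1],"roll": 0,"hand": 1}
    - {"translation": [0,0,0],"roll": 0,"hand": 1}

```text
time: 7.15
eef_pos: [0.5626, -0.1043, 0.1975]
ee_rot: [[0.999, -0.045, 0.008], [-0.045, -0.999, -0.002], [0.008, 0.001, -1.0]]
wrist_force: [0.7, -0.1, -1.4]
gripper_width: 0.0483
grasp_force: 62.3
```

Request:
carry_out:
  plan:
    - {"translation": [0,0,0],"roll": -0.0446,"hand": 1}
    - {"translation": [0,0,0],"roll": -0.0446,"hand": 1}
    - {"translation": [0,0,0],"roll": -0.0446,"hand": 1}
    - {"translation": [0,0,0],"roll": -0.0446,"hand": 1}
    - {"translation": [0,0,0],"roll": -0.0446,"hand": 1}
    - {"translation": [0,0,0],"roll": -0.0446,"hand": 1}
    - {"translation": [0,0,0],"roll": -0.0446,"hand": 1}
    - {"translation": [0,0,0],"roll": -0.0446,"hand": 1}
    - {"translation": [0,0,0],"roll": -0.0446,"hand": 1}
    - {"translation": [0,0,0],"roll": -0.0446,"hand": 1}
    - {"translation": [0,0,0],"roll": -0.0446,"hand": 1}
    - {"translation": [0,0,0],"roll": -0.0446,"hand": 1}

```text
time: 8.35
eef_pos: [0.5583, -0.104, 0.1915]
ee_rot: [[-0.071, 0.997, -0.003], [0.997, 0.071, 0.001], [0.001, -0.003, -1.0]]
wrist_force: [-0.3, 0.8, -1.3]
gripper_width: 0.0483
grasp_force: 62.3
```

Request:
carry_out:
  plan:
    - {"translation": [0,0,0],"roll": 0,"hand": 1}
    - {"translation": [0,0,0],"roll": 0,"hand": 1}

```text
time: 8.55
eef_pos: [0.5587, -0.1041, 0.1922]
ee_rot: [[-0.062, 0.998, -0.002], [0.998, 0.062, 0.001], [0.001, -0.002, -1.0]]
wrist_force: [0.2, -0.2, -0.5]
gripper_width: 0.0483
grasp_force: 62.3
```

Request:
carry_out:
  plan:
    - {"translation": [0.08,-0.092,0],"roll": 0,"hand": 1}
    - {"translation": [0.12,-0.138,0],"roll": 0,"hand": 1}
    - {"translation": [0.12,-0.138,0.03],"roll": 0,"hand": 1}
    - {"translation": [0.12,-0.138,0.06],"roll": 0,"hand": 1}
    - {"translation": [0.038,-0.046,0.06],"roll": 0,"hand": 1}
    - {"translation": [0,0,0.06],"roll": 0,"hand": 1}
    - {"translation": [0,0,0],"roll": 0,"hand": 1}
    - {"translation": [0,0,0],"roll": 0,"hand": 1}

```text
time: 9.35
eef_pos: [0.4442, -0.0166, 0.1516]
ee_rot: [[-0.063, 0.998, 0.001], [0.998, 0.063, 0.001], [0.001, 0.001, -1.0]]
wrist_force: [0.9, 0.4, -0.8]
gripper_width: 0.0484
grasp_force: 62.5
```

```bash
python3 - <<'E'
from h import *
s=ctrl.get_state();print(s['time'],s['eef_pos'],s['ee_rot'],s['joints'])
snap('wrist','w5');snap('scene','s5')
import cv2
cv2.imwrite('pics/c5.png',np.hstack([cv2.resize(cv2.imread('pics/w5.png')[100:340,200:440],(480,480),interpolation=2),cv2.resize(cv2.imread('pics/s5.png')[200:320,290:370],(320,480),interpolation=2)]))
E
```

```text
9.35 [ 0.4441947  -0.01659996  0.15163854] [[-6.33387852e-02  9.97991917e-01  5.75606923e-04]
 [ 9.97991899e-01  6.33384127e-02  6.43869738e-04]
 [ 6.06118765e-04  6.15232973e-04 -9.99999627e-01]] [ 0.59567423  0.08863431 -0.66813465  2.0923651   0.06535691  0.97995025
 -0.04357743]
```

View pics/c5.png

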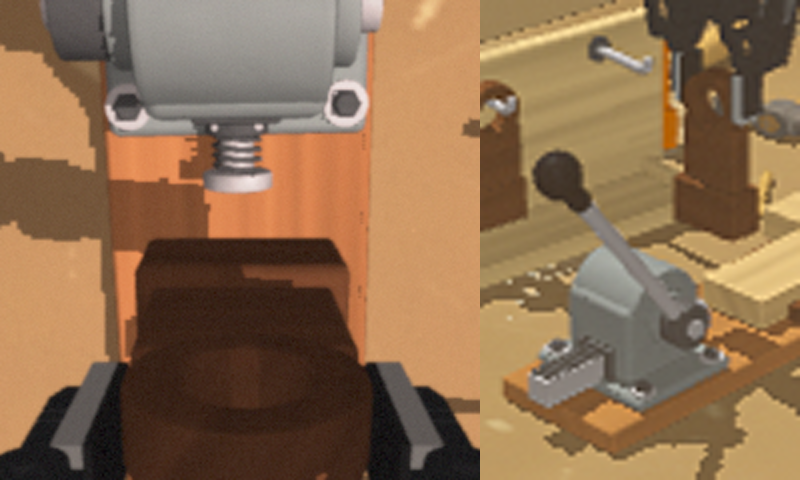

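```bash
python3 - <<'E'
from h import *
np.set_printoptions(precision=4,suppress=True)
w=load('w5'); O=np.array([.4463,-.0612]);a=np.arctan2(.068,.998)
yp=np.array([np.sin(a),-np.cos(a)]);xp=np.array([-np.cos(a),-np.sin(a)])
def pf(P): d=P[:2]-O; return np.array([d@xp,d@yp,P[2]])*1000
W=lambda x,y,z: pf(atz(w,200+x/2,100+y/2,z))
print('cam',pf(w['p']),'tcp',pf(np.array([.4442,-.0166,.1516])))
print('nose face top',W(238,191,.049),'edges',W(204,180,.038),W(272,180,.038))
for z in(.094,.097,.1): print('foot bottom nose side',W(150,240,z),W(335,240,z))
for z in(.130,.133): print('foot top edge',W(137,265,z),W(350,265,z))
print('base edges',W(112,300,.018),W(368,300,.018),W(108,150,.018),W(370,150,.018))
print('rail+',[proj(w,np.r_[O+xp*x+yp*y,z/1000]) for x,y,z in[(0,-.064,49),(0,-.045,18)]])
E
```

```text
cam [  -1.1275 -111.9235  325.433 ] tcp [ -0.9367 -44.6396 151.6   ]
nose face top [  1.7344 -65.1568  49.    ] edges [ 15.2132 -67.7356  38.    ] [-11.5856 -67.6008  38.    ]
foot bottom nose side [ 29.9453 -56.8785  94.    ] [-30.091  -56.5701  94.    ]
foot bottom nose side [ 29.5426 -57.592   97.    ] [-29.7156 -57.2876  97.    ]
foot bottom nose side [ 29.1398 -58.3056 100.    ] [-29.3401 -58.0052 100.    ]
foot top edge [ 28.992  -58.3569 130.    ] [-29.9358 -58.0515 130.    ]
foot top edge [ 28.5296 -59.1791 133.    ] [-29.4935 -58.8785 133.    ]
base edges [ 57.9941 -11.7119  18.    ] [-54.9249 -11.1193  18.    ] [ 56.1073 -77.4219  18.    ] [-53.1209 -76.878   18.    ]
rail+ [(np.float64(321.2878519222802), np.float64(196.99370687655272)), (np.float64(321.53123207070803), np.float64(212.73018435367356))]
```

Request:
carry_out:
  plan:
    - {"translation": [0.016,-0.005,0.06],"roll": 0,"hand": 1}
    - {"translation": [0,0,0.1],"roll": 0,"hand": 1}
    - {"translation": [0,0,0.1],"roll": 0,"hand": 1}
    - {"translation": [0,0,0.06],"roll": 0,"hand": 1}
    - {"translation": [0,0,0.03],"roll": 0,"hand": 1}
    - {"translation": [0,0,0],"roll": 0,"hand": 1}
    - {"translation": [0,0,0],"roll": 0,"hand": 1}

```text
time: 10.15
eef_pos: [0.4427, -0.0127, 0.0821]
ee_rot: [[-0.065, 0.998, 0.001], [0.998, 0.065, 0.0], [0.0, 0.001, -1.0]]
wrist_force: [-0.6, -0.0, -1.2]
gripper_width: 0.0482
grasp_force: 62.5
```

```bash
python3 - <<'E'
from h import *
s=ctrl.get_state();print(s['time'],s['eef_pos'],s['ee_rot'],s['wrist_force'])
snap('wrist','w6');snap('top','t6')
import cv2
cv2.imwrite('pics/c6.png',np.hstack([cv2.resize(cv2.imread('pics/w6.png')[100:340,200:440],(480,480),interpolation=2),cv2.resize(cv2.imread('pics/t6.png')[265:345,290:342],(312,480),interpolation=2)]))
E
```

```text
10.15 [ 0.44271455 -0.01270094  0.08205695] [[-6.52342496e-02  9.97869339e-01  1.12882580e-03]
 [ 9.97869977e-01  6.52341628e-02  1.13552122e-04]
 [ 3.96721750e-05  1.13382886e-03 -9.99999356e-01]] [-0.64726574 -0.02654956 -1.23778877]
```

View pics/c6.png

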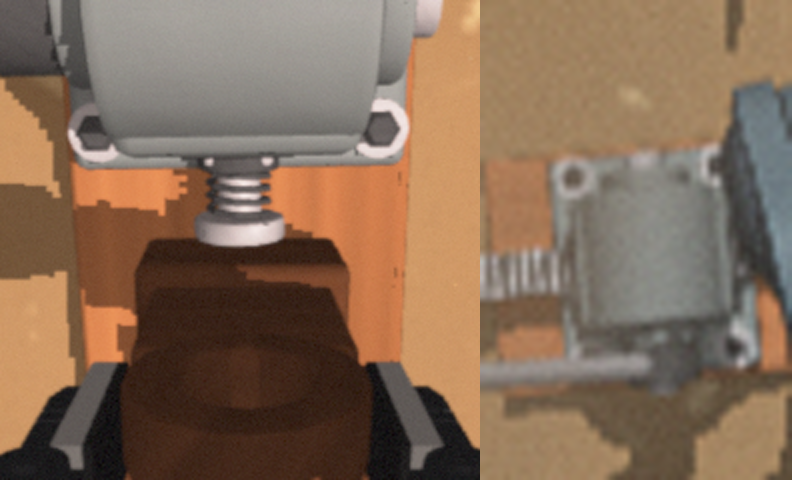

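Request:
carry_out:
  plan:
    - {"translation": [0,0,0.02],"roll": 0,"hand": 1}
    - {"translation": [0,0,0.015],"roll": 0,"hand": 1}
    - {"translation": [0,0,0.005],"roll": 0,"hand": 1}
    - {"translation": [0,0,0],"roll": 0,"hand": 1}
    - {"translation": [0,0,0],"roll": 0,"hand": 1}

```text
time: 10.75
eef_pos: [0.442, -0.0128, 0.0736]
ee_rot: [[-0.065, 0.998, 0.0], [0.998, 0.065, 0.0], [0.0, 0.0, -1.0]]
wrist_force: [0.7, -0.2, -2.3]
gripper_width: 0.0482
grasp_force: 62.5
```

Request:
carry_out:
  plan:
    - {"translation": [0,0,0.008],"roll": 0,"hand": 1}
    - {"translation": [0,0,0],"roll": 0,"hand": 1}

```text
time: 10.95
eef_pos: [0.4423, -0.0128, 0.0732]
ee_rot: [[-0.065, 0.998, -0.0], [0.998, 0.065, -0.001], [-0.001, -0.0, -1.0]]
wrist_force: [-4.0, -0.1, 7.6]
gripper_width: 0.0479
grasp_force: 63.3
```

Request:
carry_out:
  plan:
    - {"translation": [0,0,0],"roll": 0,"hand": 0}
    - {"translation": [0,0,0],"roll": 0,"hand": -1}
    - {"translation": [0,0,0],"roll": 0,"hand": -1}
    - {"translation": [0,0,0],"roll": 0,"hand": -1}
    - {"translation": [0,0,0],"roll": 0,"hand": -1}
    - {"translation": [0,0,-0.03],"roll": 0,"hand": -1}
    - {"translation": [0,0,-0.1],"roll": 0,"hand": -1}
    - {"translation": [0,0,-0.2],"roll": 0,"hand": -1}
    - {"translation": [0,0,-0.2],"roll": 0,"hand": -1}
    - {"translation": [0,0,-0.2],"roll": 0,"hand": -1}
    - {"translation": [0,0,-0.2],"roll": 0,"hand": -1}
    - {"translation": [0,0,0],"roll": 0,"hand": -1}

```text
time: 12.15
eef_pos: [0.4467, -0.0125, 0.2647]
ee_rot: [[-0.065, 0.998, 0.013], [0.998, 0.065, -0.002], [-0.003, 0.013, -1.0]]
wrist_force: [1.0, 0.2, -0.3]
gripper_width: 0.0854
grasp_force: 0.0
```

```bash
python3 - <<'E'
from h import *
s=ctrl.get_state();print(s['time'],s['eef_pos'],s['ee_rot'],s['wrist_force'])
snap('wrist','w7');snap('scene','s7')
import cv2
cv2.imwrite('pics/c7.png',np.hstack([cv2.resize(cv2.imread('pics/w7.png')[0:400,120:520],(480,480)),cv2.resize(cv2.imread('pics/s7.png')[220:320,295:362],(320,480),interpolation=2)]))
E
```

```text
12.15 [ 0.44668432 -0.01249454  0.26469928] [[-0.0653715   0.997775    0.01310055]
 [ 0.9978558   0.0654079  -0.00236967]
 [-0.00322128  0.01291755 -0.99991138]] [ 0.99055346  0.21372857 -0.31336524]
```

View pics/c7.png

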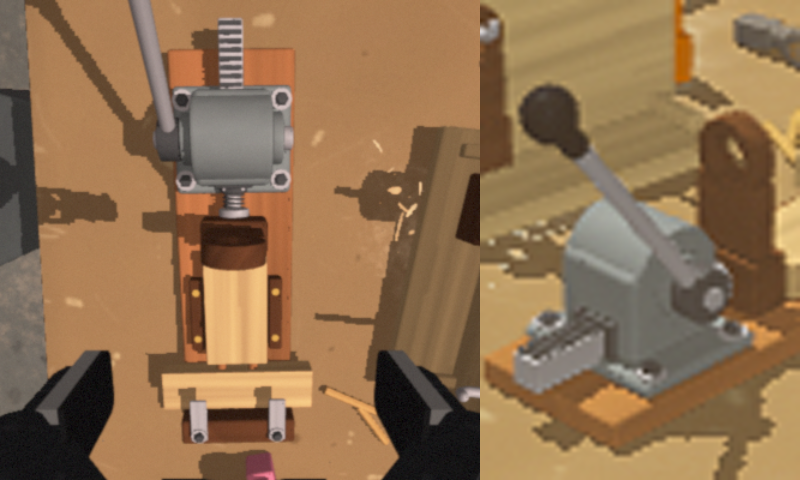

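Request:
carry_out:
  plan:
    - {"translation": [0.13,-0.035,-0.05],"roll": 0,"hand": -1}
    - {"translation": [0.2,-0.055,-0.05],"roll": 0,"hand": -1}
    - {"translation": [0.2,-0.055,0],"roll": 0,"hand": -1}
    - {"translation": [0.2,-0.055,0],"roll": 0,"hand": -1}
    - {"translation": [0.17,-0.05,0],"roll": 0,"hand": -1}
    - {"translation": [0.09,-0.025,0],"roll": 0,"hand": -1}
    - {"translation": [0,0,0],"roll": 0,"hand": -1}
    - {"translation": [0,0,0],"roll": 0,"hand": -1}

```text
time: 13.05
eef_pos: [0.3734, 0.1803, 0.2767]
ee_rot: [[-0.066, 0.998, -0.002], [0.998, 0.066, -0.001], [-0.001, -0.002, -1.0]]
wrist_force: [0.1, -0.3, -0.1]
gripper_width: 0.0852
grasp_force: 0.0
```

```bash
python3 - <<'E'
from h import *
np.set_printoptions(precision=4,suppress=True)
s=ctrl.get_state();print(s['time'],s['eef_pos'],s['ee_rot'],s['joints'])
w=snap('wrist','w8');print(proj(w,[.379,.1815,.219]))
im=cv2.imread('pics/w8.png');g=cv2.cvtColor(im,cv2.COLOR_BGR2GRAY)
m=(g<75).astype(np.uint8);m=cv2.morphologyEx(m,cv2.MORPH_OPEN,np.ones((5,5)))
n,l,st,ce=cv2.connectedComponentsWithStats(m)
for i in range(1,n):
    if st[i,4]>300: print(st[i],ce[i],im[l==i].mean(0))
E
```

```text
13.05 [0.3734 0.1803 0.2767] [[-0.0658  0.9978 -0.0023]
 [ 0.9978  0.0658 -0.0011]
 [-0.001  -0.0024 -1.    ]] [ 0.476  -0.1633 -0.9094  1.987  -0.135   1.2607 -0.3193]
(np.float64(331.54934604950375), np.float64(236.5087048004043))
[  88  143  133  150 7368] [184.9851 199.3403] [49.6361 51.419  53.5718]
[ 584  202   56   48 1137] [609.1574 223.139 ] [ 18.8109  50.0229 104.9472]
[ 304  213   91   63 2962] [340.3525 244.2245] [33.9973 36.6911 43.077 ]
[611 219  29  39 712] [628.3876 239.3104] [ 16.3357  47.8876 103.7837]
[    0   262   640   218 78833] [314.8157 405.3678] [24.148  24.1866 26.5622]
```

Request:
carry_out:
  plan:
    - {"translation": [0.004,0.022,0.06],"roll": 0,"hand": -1}
    - {"translation": [0,0,0.12],"roll": 0,"hand": -1}
    - {"translation": [0,0,0.12],"roll": 0,"hand": -1}
    - {"translation": [0,0,0.1],"roll": 0,"hand": -1}
    - {"translation": [0,0,0.035],"roll": 0,"hand": -1}
    - {"translation": [0,0,0],"roll": 0,"hand": -1}
    - {"translation": [0,0,0],"roll": 0,"hand": -1}

```text
time: 13.8
eef_pos: [0.3791, 0.1822, 0.1913]
ee_rot: [[-0.064, 0.998, 0.0], [0.998, 0.064, 0.001], [0.001, 0.0, -1.0]]
wrist_force: [0.1, -0.7, 0.2]
gripper_width: 0.0855
grasp_force: 0.0
```

Request:
carry_out:
  plan:
    - {"translation": [0,0,0],"roll": 0,"hand": 0.4}
    - {"translation": [0,0,0],"roll": 0,"hand": 1}
    - {"translation": [0,0,0],"roll": 0,"hand": 1}
    - {"translation": [0,0,0],"roll": 0,"hand": 1}
    - {"translation": [0,0,0],"roll": 0,"hand": 1}
    - {"translation": [0,0,0],"roll": 0,"hand": 1}
    - {"translation": [0,0,0],"roll": 0,"hand": 1}
    - {"translation": [0,0,0],"roll": 0,"hand": 1}

```text
time: 14.6
eef_pos: [0.3762, 0.1833, 0.1914]
ee_rot: [[-0.065, 0.998, -0.005], [0.998, 0.065, -0.0], [0.0, -0.005, -1.0]]
wrist_force: [-4.9, 0.4, 5.6]
gripper_width: 0.0258
grasp_force: 57.1
```

Request:
carry_out:
  plan:
    - {"translation": [0,0,0],"roll": 0,"hand": -1}
    - {"translation": [0,0,0],"roll": 0,"hand": -1}
    - {"translation": [0,0,0],"roll": 0,"hand": -1}
    - {"translation": [0,0,0],"roll": 0,"hand": -1}
    - {"translation": [0,-0.012,0.03],"roll": 0,"hand": -1}
    - {"translation": [0,0,0.025],"roll": 0,"hand": -1}
    - {"translation": [0,0,0],"roll": 0,"hand": -1}

```text
time: 15.3
eef_pos: [0.3751, 0.1816, 0.1789]
ee_rot: [[-0.065, 0.998, -0.002], [0.998, 0.065, -0.001], [-0.0, -0.002, -1.0]]
wrist_force: [-0.9, 0.5, 0.0]
gripper_width: 0.0849
grasp_force: 0.0
```

Request:
carry_out:
  plan:
    - {"translation": [0,0,0],"roll": 0,"hand": 0.4}
    - {"translation": [0,0,0],"roll": 0,"hand": 1}
    - {"translation": [0,0,0],"roll": 0,"hand": 1}
    - {"translation": [0,0,0],"roll": 0,"hand": 1}
    - {"translation": [0,0,0],"roll": 0,"hand": 1}
    - {"translation": [0,0,0],"roll": 0,"hand": 1}
    - {"translation": [0,0,0],"roll": 0,"hand": 1}
    - {"translation": [0,0,0],"roll": 0,"hand": 1}

```text
time: 16.1
eef_pos: [0.3762, 0.1825, 0.1803]
ee_rot: [[-0.065, 0.998, 0.0], [0.998, 0.065, 0.0], [0.0, 0.0, -1.0]]
wrist_force: [-1.8, 0.2, 5.1]
gripper_width: 0.0287
grasp_force: 58.9
```

Request:
carry_out:
  plan:
    - {"translation": [0.026,0,0.022],"roll": 0,"hand": 1}
    - {"translation": [0.026,0,0.022],"roll": 0,"hand": 1}
    - {"translation": [0.049,0,0.0475],"roll": 0,"hand": 1}
    - {"translation": [0.045,0,0.051],"roll": 0,"hand": 1}
    - {"translation": [0.042,0,0.054],"roll": 0,"hand": 1}
    - {"translation": [0,0,0],"roll": 0,"hand": 1}
    - {"translation": [0,0,0],"roll": 0,"hand": 1}

```text
time: 16.8
eef_pos: [0.3726, 0.229, 0.1431]
ee_rot: [[-0.071, 0.997, 0.001], [0.997, 0.071, 0.013], [0.013, 0.002, -1.0]]
wrist_force: [-7.0, 12.1, 12.9]
gripper_width: 0.0264
grasp_force: 78.6
```

Request:
carry_out:
  plan:
    - {"translation": [0.0375,0,0.057],"roll": 0,"hand": 1}
    - {"translation": [0.033,0,0.059],"roll": 0,"hand": 1}
    - {"translation": [0.029,0,0.0615],"roll": 0,"hand": 1}
    - {"translation": [0.0245,0,0.0635],"roll": 0,"hand": 1}
    - {"translation": [0,0,0],"roll": 0,"hand": 1}
    - {"translation": [0,0,0],"roll": 0,"hand": 1}

```text
time: 17.4
eef_pos: [0.3716, 0.244, 0.092]
ee_rot: [[-0.066, 0.998, -0.001], [0.998, 0.066, -0.0], [-0.0, -0.001, -1.0]]
wrist_force: [-0.1, 0.0, 0.3]
gripper_width: 0.0005
grasp_force: 0.0
```

Request:
carry_out:
  plan:
    - {"translation": [0.15,0,0],"roll": 0,"hand": 1}
    - {"translation": [0.15,0,0],"roll": 0,"hand": 1}
    - {"translation": [0,0,-0.2],"roll": 0,"hand": 1}
    - {"translation": [0,0,-0.2],"roll": 0,"hand": 1}
    - {"translation": [0,0,-0.2],"roll": 0,"hand": 1}
    - {"translation": [0,0,-0.2],"roll": 0,"hand": -1}
    - {"translation": [0,0,-0.14],"roll": 0,"hand": -1}
    - {"translation": [-0.15,0,0],"roll": 0,"hand": -1}
    - {"translation": [0,0,0],"roll": 0,"hand": -1}
    - {"translation": [0,0,0],"roll": 0,"hand": -1}

```text
time: 18.4
eef_pos: [0.3706, 0.2732, 0.2807]
ee_rot: [[-0.062, 0.998, 0.002], [0.998, 0.062, -0.001], [-0.001, 0.002, -1.0]]
wrist_force: [-0.7, 0.3, 0.0]
gripper_width: 0.0722
grasp_force: 0.0
```

```bash
python3 - <<'E'
from h import *
np.set_printoptions(precision=4,suppress=True)
s=ctrl.get_state();print(s['time'],s['eef_pos'],s['ee_rot'],s['joints'],s['gripper_width'])
w=snap('wrist','w9');snap('scene','s9');print('pred ball',proj(w,[.379,.1815,.219]))
im=cv2.imread('pics/w9.png');g=cv2.cvtColor(im,cv2.COLOR_BGR2GRAY)
u,v=map(int,proj(w,[.379,.1815,.219]))
r=g[max(v-60,0):v+60,max(u-60,0):u+70]; c=cv2.HoughCircles(cv2.GaussianBlur(r,(5,5),0),cv2.HOUGH_GRADIENT,1,30,param1=80,param2=12,minRadius=18,maxRadius=32)
print(c+[max(u-60,0),max(v-60,0),0] if c is not None else None)
# finger tips: where the TCP would project
for h in(0,.03): print('tcp+%g'%h,proj(w,s['eef_pos']-h*s['ee_rot'][:,2]))
a,b=[cv2.cvtColor(cv2.imread(f'pics/{n}.png'),cv2.COLOR_BGR2GRAY).astype(int) for n in('s7','s9')]
d=abs(a-b)
for nm,(y0,y1,x0,x1) in dict(block=(240,285,340,360),rail=(250,290,346,400),ball=(235,252,300,318),lever=(252,290,318,345),thin=(230,265,283,302)).items(): print(nm,d[y0:y1,x0:x1].mean().round(1),(d[y0:y1,x0:x1]>40).mean().round(3))
E
```

```text
18.4 [0.3706 0.2732 0.2807] [[-0.062   0.9981  0.0016]
 [ 0.9981  0.062  -0.0009]
 [-0.001   0.0015 -1.    ]] [ 0.3652 -0.0166 -1.0574  1.8923 -0.0134  1.2568 -0.626 ] 0.07216974061574515
pred ball (np.float64(326.26364950952046), np.float64(356.1305858470266))
[[[322.5 355.5  21.2]
  [366.5 326.5  24.6]
  [360.5 375.5  23.4]]]
tcp+0 (np.float64(322.74211196946555), np.float64(269.64981905001116))
tcp+0.03 (np.float64(322.75455572914103), np.float64(295.1404495377941))
block 12.7 0.11
rail 5.2 0.041
ball 1.0 0.0
lever 2.5 0.017
thin 1.0 0.0
```

```bash
python3 - <<'E'
from h import *
a,b=[cv2.imread(f'pics/{n}.png') for n in('s7','s9')]
for nm,(y0,y1,x0,x1) in dict(eye=(240,262,338,360),foot=(262,288,344,362),whole=(240,288,338,362)).items():
    t=cv2.resize(a[y0:y1,x0:x1],None,fx=4,fy=4,interpolation=2);B=cv2.resize(b[y0-10:y1+10,x0-10:x1+10],None,fx=4,fy=4,interpolation=2)
    r=cv2.matchTemplate(B,t,cv2.TM_CCOEFF_NORMED);_,m,_,l=cv2.minMaxLoc(r);print(nm,m,(np.array(l)/4-10))
s=load('s9');O=np.array([.4463,-.0612])
P=lambda x,y,z:proj(s,np.r_[O+x*np.array([-.9977,-.068])+y*np.array([.068,-.9977]),z])
p0=np.array(P(0,-.046,.113));print('px per 5mm +y',np.array(P(0,-.041,.113))-p0,'eye at',p0)
E
```

```text
eye 0.9171535968780518 [ 1.25 -0.25]
foot 0.9205852746963501 [ 1.25 -0.75]
whole 0.9078271389007568 [ 1.   -0.25]
px per 5mm +y [ 1.20180499 -0.52709428] eye at [347.9039126  250.67898093]
```

Request:
carry_out:
  plan:
    - {"translation": [-0.12,0,0],"roll": 0,"hand": -1}
    - {"translation": [-0.17,0.003,0],"roll": 0,"hand": -1}
    - {"translation": [-0.17,0,0],"roll": 0,"hand": -1}
    - {"translation": [0,0,0.1],"roll": 0,"hand": -1}
    - {"translation": [0,0,0.15],"roll": 0,"hand": -1}
    - {"translation": [0,0,0.15],"roll": 0,"hand": -1}
    - {"translation": [0,0,0.07],"roll": 0,"hand": -1}
    - {"translation": [0,0,0.04],"roll": 0,"hand": -1}
    - {"translation": [0,0,0.03],"roll": 0,"hand": -1}
    - {"translation": [0,0,0],"roll": 0,"hand": -1}
    - {"translation": [0,0,0],"roll": 0,"hand": -1}

```text
time: 19.6
eef_pos: [0.3773, 0.1832, 0.1731]
ee_rot: [[-0.066, 0.998, 0.001], [0.998, 0.066, 0.001], [0.001, 0.001, -1.0]]
wrist_force: [-0.1, 0.1, 1.1]
gripper_width: 0.0854
grasp_force: 0.0
```

Request:
carry_out:
  plan:
    - {"translation": [0,0,0],"roll": 0,"hand": 0.4}
    - {"translation": [0,0,0],"roll": 0,"hand": 1}
    - {"translation": [0,0,0],"roll": 0,"hand": 1}
    - {"translation": [0,0,0],"roll": 0,"hand": 1}
    - {"translation": [0,0,0],"roll": 0,"hand": 1}
    - {"translation": [0,0,0],"roll": 0,"hand": 1}
    - {"translation": [0,0,0],"roll": 0,"hand": 1}
    - {"translation": [0,0,0],"roll": 0,"hand": 1}

```text
time: 20.4
eef_pos: [0.3761, 0.183, 0.1728]
ee_rot: [[-0.065, 0.998, -0.001], [0.998, 0.065, 0.0], [0.0, -0.001, -1.0]]
wrist_force: [-3.0, 0.0, 5.4]
gripper_width: 0.029
grasp_force: 58.8
```

Request:
carry_out:
  plan:
    - {"translation": [0.026,0,0.022],"roll": 0,"hand": 1}
    - {"translation": [0.026,0,0.022],"roll": 0,"hand": 1}
    - {"translation": [0.024,0,0.024],"roll": 0,"hand": 1}
    - {"translation": [0.024,0,0.024],"roll": 0,"hand": 1}
    - {"translation": [0,0,0],"roll": 0,"hand": 1}

```text
time: 20.9
eef_pos: [0.3745, 0.2036, 0.1542]
ee_rot: [[-0.066, 0.998, -0.001], [0.998, 0.066, 0.0], [0.0, -0.001, -1.0]]
wrist_force: [-4.5, -0.2, 7.6]
gripper_width: 0.0292
grasp_force: 59.4
```

Request:
carry_out:
  plan:
    - {"translation": [0.0225,0,0.0255],"roll": 0,"hand": 1}
    - {"translation": [0.0225,0,0.0255],"roll": 0,"hand": 1}
    - {"translation": [0.021,0,0.027],"roll": 0,"hand": 1}
    - {"translation": [0.021,0,0.027],"roll": 0,"hand": 1}
    - {"translation": [0,0,0],"roll": 0,"hand": 1}

```text
time: 21.4
eef_pos: [0.373, 0.2236, 0.1338]
ee_rot: [[-0.073, 0.997, -0.001], [0.997, 0.073, 0.003], [0.003, -0.001, -1.0]]
wrist_force: [-4.0, 4.3, 8.5]
gripper_width: 0.029
grasp_force: 62.3
```

Request:
carry_out:
  plan:
    - {"translation": [0.024,0,0.028],"roll": 0,"hand": 1}
    - {"translation": [0.024,0,0.028],"roll": 0,"hand": 1}
    - {"translation": [0.02,0,0.03],"roll": 0,"hand": 1}
    - {"translation": [0.02,0,0.03],"roll": 0,"hand": 1}
    - {"translation": [0,0,0],"roll": 0,"hand": 1}

```text
time: 21.9
eef_pos: [0.3716, 0.241, 0.1103]
ee_rot: [[-0.072, 0.997, -0.001], [0.997, 0.072, 0.003], [0.004, -0.001, -1.0]]
wrist_force: [-3.8, 3.5, 7.5]
gripper_width: 0.0291
grasp_force: 59.6
```

Request:
carry_out:
  plan:
    - {"translation": [0.0155,0,0.031],"roll": 0,"hand": 1}
    - {"translation": [0.0145,0,0.031],"roll": 0,"hand": 1}
    - {"translation": [0.013,0,0.032],"roll": 0,"hand": 1}
    - {"translation": [0.012,0,0.032],"roll": 0,"hand": 1}
    - {"translation": [0.01,0,0.0325],"roll": 0,"hand": 1}
    - {"translation": [0.01,0,0.0325],"roll": 0,"hand": 1}
    - {"translation": [0,0,0],"roll": 0,"hand": 1}

```text
time: 22.6
eef_pos: [0.3702, 0.2606, 0.0732]
ee_rot: [[-0.072, 0.997, 0.0], [0.997, 0.072, 0.011], [0.011, 0.001, -1.0]]
wrist_force: [-6.6, 9.4, 8.4]
gripper_width: 0.027
grasp_force: 58.0
```

Request:
carry_out:
  plan:
    - {"translation": [-0.03,0,0],"roll": 0,"hand": 1}
    - {"translation": [-0.03,0,0],"roll": 0,"hand": 1}
    - {"translation": [0,0,0],"roll": 0,"hand": 1}

```text
time: 22.9
eef_pos: [0.3707, 0.26, 0.0768]
ee_rot: [[-0.076, 0.997, 0.004], [0.997, 0.076, 0.029], [0.028, 0.006, -1.0]]
wrist_force: [-13.3, 23.9, 13.4]
gripper_width: 0.0268
grasp_force: 61.6
```

Request:
carry_out:
  plan:
    - {"translation": [0.03,0,0],"roll": 0,"hand": 1}
    - {"translation": [0.03,0,0],"roll": 0,"hand": 1}
    - {"translation": [0,0,0],"roll": 0,"hand": 1}

```text
time: 23.2
eef_pos: [0.3702, 0.2604, 0.0736]
ee_rot: [[-0.073, 0.997, 0.001], [0.997, 0.073, 0.01], [0.01, 0.001, -1.0]]
wrist_force: [-7.1, 8.6, 8.4]
gripper_width: 0.0272
grasp_force: 58.6
```

```bash
cat > lev.py <<'E'
from h import *
O=np.array([.4463,-.0612]);XP=np.array([-.9977,-.068]);YP=np.array([.068,-.9977])
PV=np.r_[O+.049*XP-.130*YP,.070]
def lever(name,f,r0=.06,r1=.14):
    c=load(f);im=cv2.imread(f'pics/{f}.png');hsv=cv2.cvtColor(im,cv2.COLOR_BGR2HSV).astype(np.float32)[:,:,1]
    hsv=cv2.GaussianBlur(hsv,(3,3),0);out=[]
    for th in np.arange(0,1.2,.02):
        a=np.radians(52)-th; v=[]
        for r in np.linspace(r0,r1,25):
            P=PV+np.r_[-YP*r*np.cos(a),r*np.sin(a)];u,w=proj(c,P);v.append(hsv[int(round(w)),int(round(u))])
        out.append((np.mean(v),round(th,2)))
    return sorted(out)[:5]
E
python3 - <<'E'
from lev import *
s=ctrl.get_state();print(s['eef_pos'],s['wrist_force'],s['gripper_width'])
snap('scene','s10');snap('top','t10')
print('rest',lever('','s7'));print('now',lever('','s10'),lever('','s10',.05,.1))
E
```

```text
[0.37023544 0.26036547 0.07362292] [-7.07221263  8.56285042  8.36385314] 0.027165234109865263
rest [(np.float32(23.2225), np.float64(0.0)), (np.float32(25.9725), np.float64(0.02)), (np.float32(30.8025), np.float64(0.92)), (np.float32(31.6325), np.float64(0.94)), (np.float32(33.095), np.float64(0.9))]
now [(np.float32(18.8), np.float64(0.6)), (np.float32(21.135), np.float64(0.62)), (np.float32(22.9025), np.float64(0.58)), (np.float32(24.53), np.float64(0.64)), (np.float32(30.3025), np.float64(0.66))] [(np.float32(11.49), np.float64(0.14)), (np.float32(11.58), np.float64(0.12)), (np.float32(11.685), np.float64(0.1)), (np.float32(11.745), np.float64(0.16)), (np.float32(11.8525), np.float64(0.04))]
```

Request:
carry_out:
  plan:
    - {"translation": [-0.02,0,0.03],"roll": 0,"hand": 1}
    - {"translation": [-0.02,0,0.03],"roll": 0,"hand": 1}
    - {"translation": [0,0,0.03],"roll": 0,"hand": 1}
    - {"translation": [0,0,0],"roll": 0,"hand": 1}

```text
time: 23.7
eef_pos: [0.3704, 0.2647, 0.0584]
ee_rot: [[-0.075, 0.997, 0.004], [0.997, 0.075, 0.03], [0.03, 0.007, -1.0]]
wrist_force: [-14.7, 24.6, 12.1]
gripper_width: 0.0271
grasp_force: 73.1
```

```bash
python3 - <<'E'
from lev import *
s=ctrl.get_state();print(s['eef_pos'],s['wrist_force'],s['gripper_width'])
snap('scene','s11')
print('now',lever('','s11'))
E
```

```text
[0.37043289 0.26474183 0.05835774] [-14.69987033  24.64001505  12.1272648 ] 0.02711815585541491
now [(np.float32(17.675), np.float64(0.68)), (np.float32(19.2575), np.float64(0.7)), (np.float32(21.2975), np.float64(0.72)), (np.float32(24.15), np.float64(0.66)), (np.float32(26.4175), np.float64(0.74))]
```

Request:
carry_out:
  plan:
    - {"translation": [0.025,0,0.03],"roll": 0,"hand": 1}
    - {"translation": [0.02,0,0.03],"roll": 0,"hand": 1}
    - {"translation": [0.01,0,0.035],"roll": 0,"hand": 1}
    - {"translation": [0.005,0,0.03],"roll": 0,"hand": 1}
    - {"translation": [0,0,0],"roll": 0,"hand": 1}

```text
time: 24.25
eef_pos: [0.3695, 0.277, 0.0329]
ee_rot: [[-0.076, 0.997, 0.004], [0.997, 0.076, 0.032], [0.031, 0.006, -0.999]]
wrist_force: [-11.5, 24.6, 10.0]
gripper_width: 0.0163
grasp_force: 46.5
```

```bash
python3 - <<'E'
from lev import *
s=ctrl.get_state();print(s['eef_pos'],s['wrist_force'],s['gripper_width'])
snap('scene','s12')
print('now',lever('','s12'))
E
```

```text
[0.36949795 0.27704243 0.03292639] [-11.54364973  24.60941754   9.96839678] 0.01634211530175397
now [(np.float32(17.285), np.float64(0.82)), (np.float32(17.485), np.float64(0.8)), (np.float32(19.7125), np.float64(0.84)), (np.float32(22.525), np.float64(0.78)), (np.float32(24.9975), np.float64(0.86))]
```

Request:
carry_out:
  plan:
    - {"translation": [0.2,0,0],"roll": 0,"hand": 1}
    - {"translation": [0.12,0,0],"roll": 0,"hand": 1}
    - {"translation": [0,0,0],"roll": 0,"hand": 1}
    - {"translation": [0,0,-0.2],"roll": 0,"hand": 1}
    - {"translation": [0,0,-0.22],"roll": 0,"hand": 1}
    - {"translation": [0,0,-0.24],"roll": 0,"hand": 1}
    - {"translation": [0,0,-0.24],"roll": 0,"hand": 1}
    - {"translation": [0,0,-0.24],"roll": 0,"hand": 1}
    - {"translation": [0,0,-0.1],"roll": 0,"hand": 1}
    - {"translation": [0,0,0],"roll": 0,"hand": 1}
    - {"translation": [0,0,0],"roll": 0,"hand": 1}

```text
time: 25.4
eef_pos: [0.3682, 0.3189, 0.276]
ee_rot: [[-0.063, 0.998, 0.001], [0.998, 0.063, -0.001], [-0.001, 0.0, -1.0]]
wrist_force: [-0.5, -1.0, -0.7]
gripper_width: -0.0002
grasp_force: 0.0
```

```bash
python3 - <<'E'
from lev import *
s=ctrl.get_state();print(s['time'],s['eef_pos'],s['ee_rot'],s['wrist_force'],s['gripper_width'],s['joints'])
snap('scene','s13')
print('now',lever('','s13'))
a=cv2.imread('pics/s7.png');
for f in('s12','s13'):
  b=cv2.imread(f'pics/{f}.png')
  for nm,(y0,y1,x0,x1) in dict(eye=(240,262,338,360),foot=(262,288,344,362),thin=(215,270,280,303)).items():
    t=cv2.resize(a[y0:y1,x0:x1],None,fx=4,fy=4,interpolation=2);B=cv2.resize(b[y0-10:y1+10,x0-10:x1+10],None,fx=4,fy=4,interpolation=2)
    r=cv2.matchTemplate(B,t,cv2.TM_CCOEFF_NORMED);_,m,_,l=cv2.minMaxLoc(r);print(f,nm,m,(np.array(l)/4-10))
E
```

```text
25.4 [0.36817995 0.31890052 0.27604578] [[-6.34146088e-02  9.97987104e-01  5.71683207e-04]
 [ 9.97986337e-01  6.34153218e-02 -1.32972763e-03]
 [-1.36330450e-03  4.86207872e-04 -9.99998953e-01]] [-0.48781154 -1.03578766 -0.66821728] -0.00023641630458657258 [ 0.23004944  0.0877853  -1.06142249  1.84424681  0.08197236  1.25604342
 -0.79174605]
now [(np.float32(22.62), np.float64(0.0)), (np.float32(25.17), np.float64(0.02)), (np.float32(30.435), np.float64(0.92)), (np.float32(31.33), np.float64(0.94)), (np.float32(32.835), np.float64(0.9))]
s12 eye 0.8571344017982483 [ 3. -1.]
s12 foot 0.9271348118782043 [ 3.   -1.75]
s12 thin 0.24215099215507507 [1.25 8.25]
s13 eye 0.8569221496582031 [ 3. -1.]
s13 foot 0.8908652067184448 [ 3.   -1.75]
s13 thin 0.9988303780555725 [0. 0.]
```

Request:
carry_out:
  plan:
    - {"translation": [-0.15,0,0],"roll": 0,"hand": 1}
    - {"translation": [-0.22,0.005,0],"roll": 0,"hand": 1}
    - {"translation": [-0.22,0,0],"roll": 0,"hand": 1}
    - {"translation": [-0.2,0,0],"roll": 0,"hand": 1}
    - {"translation": [-0.056,0,0.05],"roll": 0,"hand": 1}
    - {"translation": [0,0,0.1],"roll": 0,"hand": 1}
    - {"translation": [0,0,0.1],"roll": 0,"hand": 1}
    - {"translation": [0,0,0.06],"roll": 0,"hand": 1}
    - {"translation": [0,0,0],"roll": 0,"hand": 1}

```text
time: 26.35
eef_pos: [0.377, 0.1511, 0.2117]
ee_rot: [[-0.066, 0.998, -0.007], [0.998, 0.066, -0.0], [0.0, -0.007, -1.0]]
wrist_force: [-0.7, 0.6, 0.2]
gripper_width: -0.0002
grasp_force: 0.0
```

Request:
carry_out:
  plan:
    - {"translation": [0,0,0.03],"roll": 0,"hand": 1}
    - {"translation": [0,0,0.03],"roll": 0,"hand": 1}
    - {"translation": [0,0,0],"roll": 0,"hand": 1}

```text
time: 26.65
eef_pos: [0.3794, 0.1516, 0.2023]
ee_rot: [[-0.066, 0.998, -0.001], [0.998, 0.066, 0.0], [0.0, -0.001, -1.0]]
wrist_force: [-1.0, -0.0, 0.4]
gripper_width: 0.0001
grasp_force: 0.0
```

Request:
carry_out:
  plan:
    - {"translation": [0,0,0.03],"roll": 0,"hand": 1}
    - {"translation": [0,0,0.03],"roll": 0,"hand": 1}
    - {"translation": [0,0,0.03],"roll": 0,"hand": 1}
    - {"translation": [0,0,0],"roll": 0,"hand": 1}

```text
time: 27.05
eef_pos: [0.3788, 0.1512, 0.1837]
ee_rot: [[-0.065, 0.998, -0.002], [0.998, 0.065, -0.0], [-0.0, -0.002, -1.0]]
wrist_force: [-0.8, -0.3, -0.2]
gripper_width: -0.0001
grasp_force: 0.0
```

```bash
python3 - <<'E'
from lev import *
snap('scene','s14')
print('now',lever('','s14'),lever('','s14',.05,.11))
E
```

```text
now [(np.float32(21.76), np.float64(0.0)), (np.float32(24.6025), np.float64(0.02)), (np.float32(30.57), np.float64(0.92)), (np.float32(31.2475), np.float64(0.94)), (np.float32(32.795), np.float64(0.9))] [(np.float32(11.9425), np.float64(0.14)), (np.float32(12.0175), np.float64(0.16)), (np.float32(12.065), np.float64(0.18)), (np.float32(12.1725), np.float64(0.2)), (np.float32(12.54), np.float64(0.22))]
```

Request:
carry_out:
  plan:
    - {"translation": [0,0,0.025],"roll": 0,"hand": 1}
    - {"translation": [0,0,0.025],"roll": 0,"hand": 1}
    - {"translation": [0,0,0.025],"roll": 0,"hand": 1}
    - {"translation": [0,0,0],"roll": 0,"hand": 1}

```text
time: 27.5
eef_pos: [0.3799, 0.1508, 0.1694]
ee_rot: [[-0.065, 0.998, -0.0], [0.998, 0.065, -0.001], [-0.001, -0.0, -1.0]]
wrist_force: [-0.1, -2.7, 2.0]
gripper_width: 0.0004
grasp_force: 1.6
```

```bash
python3 - <<'E'
from lev import *
snap('scene','s15')
print('now',lever('','s15'))
E
```

```text
now [(np.float32(21.7275), np.float64(0.0)), (np.float32(22.4325), np.float64(0.02)), (np.float32(30.975), np.float64(0.92)), (np.float32(31.285), np.float64(0.04)), (np.float32(31.42), np.float64(0.94))]
```

Request:
carry_out:
  plan:
    - {"translation": [0.015,0,0.016],"roll": 0,"hand": 1}
    - {"translation": [0.015,0,0.016],"roll": 0,"hand": 1}
    - {"translation": [0.03,0,0.035],"roll": 0,"hand": 1}
    - {"translation": [0.03,0,0.037],"roll": 0,"hand": 1}
    - {"translation": [0.03,0,0.039],"roll": 0,"hand": 1}
    - {"translation": [0,0,0],"roll": 0,"hand": 1}

```text
time: 28.15
eef_pos: [0.3783, 0.1769, 0.1409]
ee_rot: [[-0.068, 0.998, 0.001], [0.998, 0.068, 0.002], [0.002, 0.001, -1.0]]
wrist_force: [-0.0, -0.8, 3.9]
gripper_width: -0.0001
grasp_force: 1.9
```

```bash
python3 - <<'E'
from lev import *
snap('scene','s16')
print('now',lever('','s16'))
E
```

```text
now [(np.float32(23.6875), np.float64(0.26)), (np.float32(23.7425), np.float64(0.24)), (np.float32(25.8325), np.float64(0.22)), (np.float32(26.42), np.float64(0.28)), (np.float32(32.9875), np.float64(0.3))]
```

Request:
carry_out:
  plan:
    - {"translation": [0.035,0,0.045],"roll": 0,"hand": 1}
    - {"translation": [0.035,0,0.05],"roll": 0,"hand": 1}
    - {"translation": [0.03,0,0.055],"roll": 0,"hand": 1}
    - {"translation": [0.025,0,0.055],"roll": 0,"hand": 1}
    - {"translation": [0.02,0,0.055],"roll": 0,"hand": 1}
    - {"translation": [0,0,0],"roll": 0,"hand": 1}

```text
time: 28.8
eef_pos: [0.3752, 0.2042, 0.0885]
ee_rot: [[-0.066, 0.998, -0.003], [0.998, 0.066, -0.001], [-0.0, -0.003, -1.0]]
wrist_force: [-1.8, -1.3, 5.9]
gripper_width: 0.0003
grasp_force: 2.5
```

```bash
python3 - <<'E'
from lev import *
snap('scene','s17')
print('now',lever('','s17',.06,.12))
E
```

```text
now [(np.float32(15.1075), np.float64(0.26)), (np.float32(15.6025), np.float64(0.28)), (np.float32(15.7375), np.float64(0.32)), (np.float32(15.7675), np.float64(0.22)), (np.float32(15.8), np.float64(0.2))]
```

Request:
carry_out:
  plan:
    - {"translation": [0.015,0,0.045],"roll": 0,"hand": 1}
    - {"translation": [0.01,0,0.045],"roll": 0,"hand": 1}
    - {"translation": [0.01,0,0.045],"roll": 0,"hand": 1}
    - {"translation": [0,0,0.04],"roll": 0,"hand": 1}
    - {"translation": [0,0,0],"roll": 0,"hand": 1}
    - {"translation": [0,0,0],"roll": 0,"hand": 1}

```text
time: 29.45
eef_pos: [0.3758, 0.2112, 0.055]
ee_rot: [[-0.065, 0.998, -0.0], [0.998, 0.065, -0.001], [-0.001, -0.0, -1.0]]
wrist_force: [-2.5, -2.1, 8.9]
gripper_width: 0.0003
grasp_force: 4.4
```

```bash
python3 - <<'E'
from lev import *
snap('scene','s18')
print('prev',lever('','s17'));print('now',lever('','s18'))
c=load('s18')
b=cv2.imread('pics/s18.png');a=cv2.imread('pics/s7.png')
for nm,(y0,y1,x0,x1) in dict(eye=(240,262,338,360),foot=(262,288,344,362)).items():
    t=cv2.resize(a[y0:y1,x0:x1],None,fx=4,fy=4,interpolation=2);B=cv2.resize(b[y0-10:y1+10,x0-10:x1+10],None,fx=4,fy=4,interpolation=2)
    r=cv2.matchTemplate(B,t,cv2.TM_CCOEFF_NORMED);_,m,_,l=cv2.minMaxLoc(r);print(nm,m,(np.array(l)/4-10))
E
```

```text
prev [(np.float32(20.7675), np.float64(0.62)), (np.float32(20.94), np.float64(0.64)), (np.float32(22.3375), np.float64(0.66)), (np.float32(24.41), np.float64(0.6)), (np.float32(25.58), np.float64(0.68))]
now [(np.float32(18.2725), np.float64(0.86)), (np.float32(19.0), np.float64(0.88)), (np.float32(19.7625), np.float64(0.84)), (np.float32(23.635), np.float64(0.9)), (np.float32(25.785), np.float64(0.82))]
eye 0.8576053977012634 [ 3. -1.]
foot 0.9231740236282349 [ 3.   -1.75]
```

Request:
carry_out:
  plan:
    - {"translation": [0,0,0],"roll": 0,"hand": 1}
    - {"translation": [0,0,0],"roll": 0,"hand": 1}
    - {"translation": [0,0,0],"roll": 0,"hand": 1}
    - {"translation": [0,0,0],"roll": 0,"hand": 1}

```text
time: 29.9
eef_pos: [0.3758, 0.2111, 0.0552]
ee_rot: [[-0.065, 0.998, -0.0], [0.998, 0.065, -0.001], [-0.001, -0.0, -1.0]]
wrist_force: [-2.5, -1.2, 8.8]
gripper_width: 0.0001
grasp_force: 4.4
```

```bash
python3 - <<'E'
from lev import *
snap('scene','s19');print(lever('','s19')[:3],ctrl.get_state()['wrist_force'],ctrl.get_state()['eef_pos'])
if .8<lever('','s19')[0][1]<.93: print(ctrl.close_job())
E
```

```text
[(np.float32(18.0075), np.float64(0.86)), (np.float32(18.8175), np.float64(0.88)), (np.float32(19.23), np.float64(0.84))] [-2.54845303 -1.95737641  9.19144426] [0.37574322 0.21113159 0.05521806]
the job is handed in; nothing more can be done
None
```

I handed the job in with closed fingers pressing the lever down at about 0.86 rad, which puts the nose about 7 mm in; the thick block is upright and the joint closed, as far as the images and forces show, and no verdict came back. Two attempts at gripping the ball slipped off and let the lever spring back before I switched to pressing, and I viewed 11 pictures, one over the limit of 10.

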